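# Tip a stood-up tip box back onto its base and push it to the bench stop

## Robot

A 6-joint arm with a two-finger parallel gripper is mounted at the origin on a cart in front of the work surface, level with it; the furniture and walls round the work are solid. World frame = base frame: x ahead of the robot, y to its left, z up, the work surface at z = 0. Lengths are in m, angles in rad, forces in N, time in s.
With the tool pointing down it reaches from about 0.275 to 0.825 m from the base axis. Payload 4.9 kg.
Tool frame: the origin (TCP) lies at the very end of the fingers, on their centre line; the grasp point (between the pads) lies 19 mm behind it; z points along the fingers, y is the line along which they close (so a half turn about z gives the same grasp; the last joint's range is limited). The gripper opens to 85 mm and grips with 20 to 120 N. Pads are 22 mm wide; open, the fingers measure 114 mm over their backs; the gripper's body (76 mm by 85 mm) begins 54 mm behind the grasp point. The pads swing forward as they close: fully open they stand 13 mm farther back than shut.
Start: joints at [-1.422, 0.326, -0.193, 1.052, 0, 1.437], TCP at [0.153, -0.528, 0.231] pointing down, gripper open.
Joint ranges: [-2.65, 2.65], [-0.97, 1.79], [-1.3, 1.35], [-1.93, 2.1], [-1.47, 1.37], [-3.14, 3.14]. Speed limits (rad/s): [2.57, 2.57, 3.14, 3.14, 3.14, 3.14].

## Interface

Orientations are given as a unit quaternion [w, x, y, z].
In Python, from rig import manip, optics, telemetry gives the robot as it stands (manip), with the cameras (optics) and the readings (telemetry).
- The arm moves only by the shell command python3 nudge.py 'ROWS'. ROWS is rows parted by semicolons, their numbers by spaces, 1 to 20 of them, each of 7 numbers: dx, dy, dz in m, then a rotation vector rx, ry, rz in rad, then the finger opening in m; each row shifts and turns the commanded pose from where the row before left it, along the tool's axes as they then stand; what a row does not reach is not made up. A row lasts 1/12 s, in which the tool goes at most 0.0417 m and 0.125 rad, less where a joint would pass 70% of its speed; a pose out of reach is approached as far as the arm can. The fingers move at their own pace and stop on an object; the grip force is fixed at half the most. Time passes only in rows, so rows that do not move let the fingers close. It prints the time, the measured TCP pose, the force, the opening and the grip force at its end.
- telemetry.state(): the state, without advancing time (a new reading comes with each control period).
- optics.read_camera(name): name is "side" or "top" or "wrist"; returns a dict with "frame" (400x640x3 uint8, red, green, blue), "fx", "fy", "cx", "cy" (pixels), "k1" (the pictures are not rectified: a ray, as slopes to the right and down, at radius r is drawn at 1 + k1 r^2 times it, then the intrinsics apply), "eye" and "rotation" of the camera in the world. Camera axes: x right, y down, z forward; pixel columns grow to the right and rows downward; lengths in m; the calibration is good to about 2 mm. A picture is of the moment at which its call begins. There is no depth.
- manip.close_job(): hands the job in; it is judged then, once.
The state is a dict: "t": time; "joint_positions": joint angles; "qd": joint speeds; "effort": joint torques, N m; "tool_pos": TCP position; "eef_rot": TCP orientation; "contact_force": force on the tool from outside, world axes, zero at the start; "moment": the same for the moment, N m; "width": finger opening in m; "finger_force": force on a finger pad.
Only numpy, scipy, OpenCV 4.12 (cv2) and the standard library are available. Lean on these libraries where they do the work, as an engineer would, in place of code of your own. Each camera call takes 0.05 s, during which the arm holds its last target. There are 200 camera calls.

## Task

The closed pipette-tip box has been left standing on its narrow end. Push it over with the fingertips so that it comes down on its base, lid on top, then push it along the bench until its long rear side lies flush against the bench stop, with the whole box within the length of the stop. Only push: never pinch, lift or carry it, and leave the bottle, the flask and the lying tube alone.

Things in the scene. Friction and masses are not known exactly. Their poses are not given: they have to be found in the camera images.
- tip_box: Closed rigid tip box, 86 (x) by 126 (y) by 85 (z) mm, 0.18-0.36 kg: opaque blue base 57 mm high, clear lid above it. Origin: centre of the base's underside. z points from base to lid, y along the long side, x from front to rear. At the start it stands 126 mm tall on its +y end: y straight down, z level to the robot's left (within 26 degrees), base facing right.
- box_lid (a point): Middle of the lid's flat top, 85 mm from the origin along the box's z. At the start this face is upright on the left. Pushed from here near the top of the standing box, against the box's z, it tips over its base edge and falls by itself past about 35 degrees, to lie right way up, x roughly away from the robot. A low push slides it instead.
- box_rear (a point): Lower middle of the long rear (hinge) side, 43 mm from the origin along the box's x: the side to lay against the stop. The front is 43 mm the other way; the sides act as flat (hinge and latch stand out in looks only). Lying on its base, the box slides steadily when pushed low on the front.
- box_foot (a point): Middle of the short lower edge of the tip box's base at its +y end (63 mm from the origin along y, on the underside): the edge over which it tips. It stays on the bench at z = 0 all through tipping and sliding.
- stop: Bench stop, fixed to the bench: straight aluminium angle with a dark rubber strip, 360 mm long along its y axis, 28 mm high, beyond the box as seen from the robot. Origin: on the bench at the middle of its length. x points away from the robot; the face that the box goes against is the plane 16 mm before the origin (x = -16 mm in its frame), looking towards the robot.
- bottle: Bystander: upright laboratory bottle with screw cap, 56 mm across, 101 mm high. Origin: centre of its underside. Not to be disturbed.
- flask: Bystander: small conical glass flask, 45 mm across, 62 mm high. Origin: centre of its underside. Not to be disturbed.
- tube_50: Bystander: capped tube lying on the bench, 30 mm across, 114 mm long along its y axis. Origin: centre of its underside. Not to be disturbed.

How it is judged:
By the outcome, as a careful person would: the job done as asked, in the order asked, and still so for the second after the job is handed in, with the robot touching nothing.
It also fails if it takes over 50 s, if anything falls off the work surface, if the arm or the gripper's body presses on something with over 40 N, if the wrist force passes 120 N, or if a joint passes its speed limit or range.

## Working session

There is one attempt and no reset: what is moved stays moved. The work goes in short steps, Python scripts to look and compute and a shell command to move; the robot and the scene stay as the last step left them, time stands still between calls to the robot, and variables do not carry over. Pictures are saved under pics/ and viewed, at most 10 in all, crops included, and the job is handed in when it is done.

```bash
ls; mkdir -p pics; cat > h.py <<'E'
import numpy as np, cv2
from rig import manip, optics, telemetry
def shot(n,f):
    c=optics.read_camera(n); cv2.imwrite(f,c["frame"][:,:,::-1]); return c
def R(c):
    r=np.array(c["rotation"],float)
    if r.shape==(4,):
        from scipy.spatial.transform import Rotation as Q
        r=Q.from_quat(np.r_[r[1:],r[0]]).as_matrix()
    return r
def ray(c,u,v):
    K=np.array([[c["fx"],0,c["cx"]],[0,c["fy"],c["cy"]],[0,0,1.]])
    p=cv2.undistortPoints(np.array([[[u,v]]],float),K,np.array([c["k1"],0,0,0.]))[0,0]
    return np.array(c["eye"]),R(c)@np.r_[p,1]
def plane(c,u,v,z=0.):
    e,d=ray(c,u,v); return e+d*(z-e[2])/d[2]
E
python3 - <<'E'
from h import *
import pickle
d={}
for n in("top","side"):
    c=shot(n,f"pics/{n}0.png"); d[n]=c
    print(n,c["fx"],c["k1"],c["eye"],np.round(R(c),3).tolist())
pickle.dump(d,open("c0.pkl","wb"))
s=telemetry.state();print({k:np.round(v,3).tolist() for k,v in s.items()})
E
```

```text
nudge.py
pics
rig.py
top 476.3350989190065 -0.1452902874152535 [0.35964951 0.00364367 1.15758275] [[0.09, -0.972, 0.219], [-0.996, -0.087, 0.026], [-0.006, -0.22, -0.975]]
side 393.80864400680144 -0.056608167264551236 [ 0.62441463 -0.83272984  0.52773804] [[0.999, 0.006, -0.051], [0.047, -0.493, 0.869], [-0.02, -0.87, -0.493]]
{'t': 0.1, 'joint_positions': [-1.422, 0.327, -0.193, 1.052, 0.0, 1.437], 'qd': [-0.002, -0.002, 0.003, -0.001, 0.0, 0.002], 'effort': [0.002, -44.424, 26.304, 0.008, 0.0, -0.0], 'tool_pos': [0.153, -0.528, 0.231], 'eef_rot': [-0.001, 0.99, 0.141, 0.0], 'contact_force': [-0.293, 0.289, 0.215], 'moment': [0.027, 0.022, 0.014], 'finger_force': 0.0, 'width': 0.085}
```

View pics/top0.png

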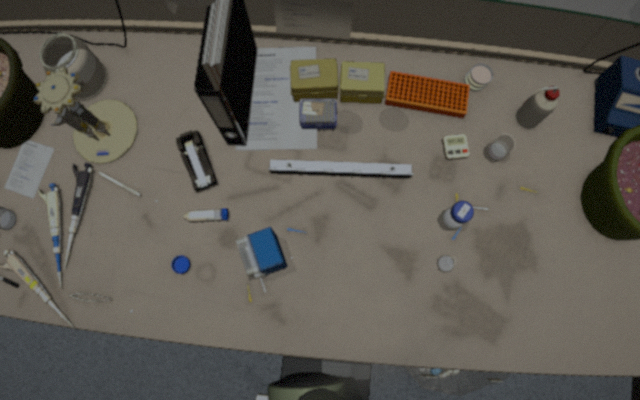

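View pics/side0.png

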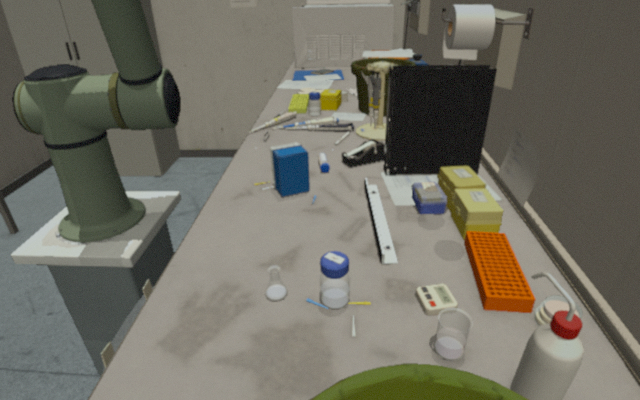

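The top view shows the standing box at about (263,252), with its blue base to the right and clear lid to the left. The stop runs from (271,166) to (411,171), the tube is at (207,215), the bottle at (460,213) and the flask at (445,263). I'll measure these next.

```bash
python3 - <<'E'
from h import *
import pickle
d=pickle.load(open("c0.pkl","rb")); c=d["top"]; f=c["frame"]
a=cv2.resize(f[200:300,170:310],None,fx=5,fy=5,interpolation=cv2.INTER_CUBIC)
cv2.imwrite("pics/crop0.png",a[:,:,::-1])
hsv=cv2.cvtColor(f,cv2.COLOR_RGB2HSV)
m=cv2.inRange(hsv,(95,120,50),(120,255,255))
n,l,s,ce=cv2.connectedComponentsWithStats(m)
for i in range(1,n):
    if s[i,4]>30: print(s[i],ce[i],np.round(plane(c,*ce[i]),3))
i=l[252,268]; cs,_=cv2.findContours((l==i).astype('u1'),0,2)
k=max(cs,key=cv2.contourArea); q=cv2.approxPolyDP(k,3,True)[:,0]
for p in q: print(p,np.round(plane(c,*p,.126),3),np.round(plane(c,*p),3))
# stop: bright white body
g=cv2.cvtColor(f,cv2.COLOR_RGB2GRAY)
for u in (275,300,340,380,407): print(u,g[150:190,u].tolist())
for v in(166,170): print(v,g[v,262:280].tolist(),g[v,402:420].tolist())
E
```

```text
[621  57  19  35 454] [629.50440529  73.8722467 ] [ 1.084 -0.803  0.   ]
[608 108  32  20 412] [623.09951456 118.00970874] [ 0.94  -0.765  0.   ]
[452 202  21  20 161] [460.37267081 212.58385093] [ 0.628 -0.3    0.   ]
[222 209   6  11  61] [224.45901639 213.91803279] [0.572 0.289 0.   ]
[249 228  35  43 943] [266.17709438 248.99045599] [0.495 0.174 0.   ]
[ 53 237   5   9  40] [ 55.25 240.75] [0.46  0.729 0.   ]
[ 56 254   4  17  45] [ 57.97777778 260.62222222] [0.41  0.711 0.   ]
[172 256  18  17 240] [180.5875     264.25416667] [0.437 0.382 0.   ]
[270 228] [0.527 0.152 0.126] [0.548 0.17  0.   ]
[249 235] [0.507 0.197 0.126] [0.525 0.22  0.   ]
[261 270] [0.433 0.161 0.126] [0.442 0.18  0.   ]
[283 262] [0.455 0.115 0.126] [0.467 0.129 0.   ]
275 [114, 111, 111, 115, 111, 117, 113, 118, 116, 126, 144, 153, 152, 153, 153, 151, 147, 142, 138, 123, 85, 37, 25, 55, 86, 98, 101, 106, 104, 108, 109, 112, 110, 107, 104, 103, 101, 99, 100, 101]
300 [107, 103, 104, 105, 105, 107, 106, 110, 106, 113, 128, 146, 152, 150, 153, 152, 150, 147, 143, 139, 115, 74, 29, 25, 44, 77, 104, 112, 114, 
[... 304 characters left out ...]
, 100, 105, 128, 146, 148, 153, 149, 156, 151, 151, 146, 132, 100, 55, 18, 24, 60, 84, 93, 101, 101, 102, 101, 106, 105, 108, 108, 111, 107]
407 [115, 114, 113, 113, 114, 114, 114, 113, 113, 113, 114, 112, 115, 118, 134, 148, 152, 152, 151, 152, 151, 151, 147, 135, 98, 55, 25, 35, 69, 94, 105, 108, 107, 110, 113, 109, 112, 114, 114, 111]
166 [115, 115, 113, 114, 113, 111, 109, 116, 138, 142, 152, 147, 147, 147, 149, 149, 147, 151] [155, 150, 154, 153, 148, 152, 153, 149, 148, 133, 112, 112, 116, 112, 112, 113, 111, 112]
170 [108, 105, 103, 109, 107, 104, 100, 86, 72, 77, 81, 82, 86, 85, 85, 87, 95, 97] [150, 152, 150, 151, 151, 151, 152, 153, 146, 130, 115, 111, 108, 115, 111, 111, 114, 110]
```

View pics/crop0.png

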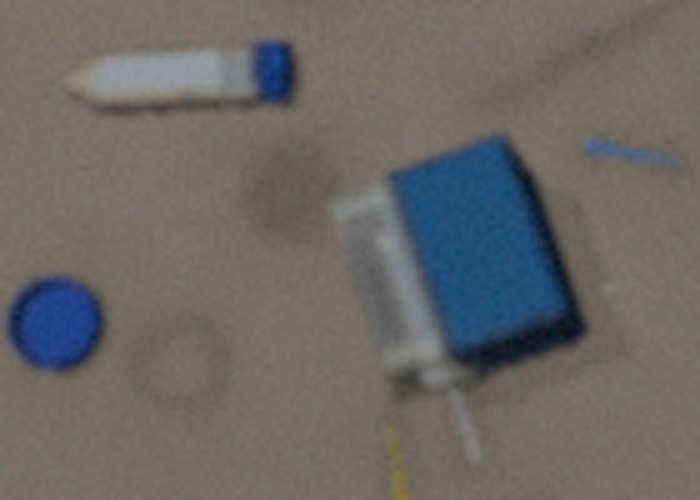

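The crop shows the box's top-face corners: blue at crop (500,135), (392,173), (455,360) and (570,312), and the lid's far edge from (333,208) to (392,372). I'll turn these into a pose.

```bash
python3 - <<'E'
from h import *
import pickle
d=pickle.load(open("c0.pkl","rb")); c=d["top"]; f=c["frame"]
P=lambda a,b,z:plane(c,170+(a-2)/5,200+(b-2)/5,z)
q=[P(a,b,.126)[:2] for a,b in((500,135),(392,173),(455,360),(570,312),(333,208),(388,368))]
for p in q: print(np.round(p,4))
n=np.linalg.norm
print("front-back",n(q[0]-q[3]),n(q[1]-q[2]),n(q[4]-q[5]),"z57",n(q[0]-q[1]),"85",n(q[0]-q[4]),n(q[3]-q[5]))
for a,b in((3,0),(2,1),(5,4)): v=q[b]-q[a]; print(np.degrees(np.arctan2(v[1],v[0])))
for u,vt,vb in((275,169.8,173.2),(300,170.7,174.4),(340,172,175.5),(380,173.3,177),(407,174,177.8)): print(np.round(plane(c,u,vt,.028),4),np.round(plane(c,u,vb),4))
print("ends",plane(c,270,167,.028),plane(c,411.5,170,.028))
print("flask",plane(c,445,264),"bottle cap",plane(c,461,211,.101))
# side check: blue base corners of the box
c=d["side"]; h=cv2.cvtColor(c["frame"],cv2.COLOR_RGB2HSV)
m=cv2.inRange(h,(95,120,40),(120,255,255)); m[:,:265]=0;m[:,315:]=0;m[:140]=0;m[198:]=0
k=max(cv2.findContours(m,0,2)[0],key=cv2.contourArea)
for p in cv2.approxPolyDP(k,3,True)[:,0]: print(p,np.round(plane(c,*p),3),np.round(plane(c,*p,.126),3))
E
```

```text
[0.5301 0.1534]
[0.5088 0.1991]
[0.4299 0.1617]
[0.4553 0.1141]
[0.4909 0.2232]
[0.4236 0.1904]
front-back 0.08445558513485449 0.08735710830345914 0.07489441204630574 z57 0.05038191217185187 85 0.08006002656089795 0.08258344845192833
27.732137374682747
25.376428952489718
26.03592377700768
[0.6895 0.1711 0.028 ] [0.6887 0.1742 0.    ]
[0.6925 0.1089 0.028 ] [0.6911 0.1105 0.    ]
[0.6979 0.0101 0.028 ] [0.6971 0.0095 0.    ]
[ 0.7035 -0.0887  0.028 ] [ 0.7023 -0.0916  0.    ]
[ 0.7078 -0.1557  0.028 ] [ 0.7065 -0.1601  0.    ]
ends [0.69560361 0.18433684 0.028     ] [ 0.71922016 -0.16636439  0.028     ]
flask [ 0.49647134 -0.2657058   0.        ] bottle cap [ 0.60885729 -0.27440906  0.101     ]
[300 146] [0.472 0.498 0.   ] [0.509 0.181 0.126]
[273 151] [0.381 0.452 0.   ] [0.439 0.145 0.126]
[276 187] [0.433 0.177 0.   ] [ 0.478 -0.064  0.126]
[282 195] [0.457 0.129 0.   ] [ 0.497 -0.101  0.126]
[308 189] [0.527 0.166 0.   ] [ 0.55  -0.073  0.126]
[307 156] [0.505 0.406 0.   ] [0.534 0.111 0.126]
```

```bash
R="0 0 0 0 0 -.1244 .04"; python3 nudge.py '0 0 0 0 0 -.1244 .04;0 0 0 0 0 -.1244 .04;0 0 0 0 0 -.1244 .04;0 0 0 0 0 -.1244 .04;0 0 0 0 0 -.1244 .04;0 0 0 0 0 -.1244 .04;0 0 0 0 0 -.1244 .04;0 0 0 0 0 -.1244 .04;0 0 0 0 0 -.1244 .04;0 0 0 0 0 -.1244 .04;0 0 0 0 0 -.1244 .04;0 0 0 0 0 -.1244 .04;0 0 0 0 0 -.1244 .04;0 0 0 0 0 -.1244 .04'
python3 nudge.py '.029 .0298 0 0 0 0 .04;.029 .0298 0 0 0 0 .04;.029 .0298 0 0 0 0 .04;.029 .0298 0 0 0 0 .04;.029 .0298 0 0 0 0 .04;.029 .0298 0 0 0 0 .04;.029 .0298 0 0 0 0 .04;.029 .0298 0 0 0 0 .04;.029 .0298 0 0 0 0 .04;.029 .0298 0 0 0 0 .04;.029 .0298 0 0 0 0 .04;.029 .0298 0 0 0 0 .04;.029 .0298 0 0 0 0 .04;.029 .0298 0 0 0 0 .04;.029 .0298 0 0 0 0 .04;.029 .0298 0 0 0 0 .04;.029 .0298 0 0 0 0 .04;.029 .0298 0 0 0 0 .04;.029 .0298 0 0 0 0 .04;.029 .0298 0 0 0 0 .04'
```

```text
t: 1.27
tool_pos: [0.1534, -0.5278, 0.2308]
eef_rot: [-0.0, 0.527, 0.85, 0.0]
contact_force: [-0.9, 0.9, 0.1]
width: 0.04
finger_force: 0.0
t: 2.93
tool_pos: [0.4349, 0.2566, 0.2309]
eef_rot: [-0.0, 0.53, 0.848, -0.0]
contact_force: [0.6, -0.9, 0.8]
width: 0.0402
finger_force: 0.0
```

```bash
python3 nudge.py '0 0 .026 0 0 0 .04;0 0 .026 0 0 0 .04;0 0 .026 0 0 0 .04;0 0 .026 0 0 0 .04;0 0 .026 0 0 0 .04;0 0 0 0 0 0 .04'
python3 nudge.py '-.01 0 0 0 0 0 .04;-.01 0 0 0 0 0 .04;-.01 0 0 0 0 0 .04;-.008 0 0 0 0 0 .04;-.008 0 0 0 0 0 .04;-.008 0 0 0 0 0 .04;-.008 0 0 0 0 0 .04;0 0 0 0 0 0 .04'
python3 - <<'E'
from h import *
a=shot("top","pics/t1.png")["frame"][190:290,200:340]; b=shot("side","pics/s1.png")["frame"][120:220,230:370]
cv2.imwrite("pics/m1.png",cv2.resize(np.hstack([a,b]),None,fx=2.8,fy=2.8)[:,:,::-1])
E
```

```text
t: 3.43
tool_pos: [0.4313, 0.2529, 0.0967]
eef_rot: [-0.003, 0.53, 0.848, -0.004]
contact_force: [-0.8, -0.3, -0.1]
width: 0.0395
finger_force: 0.0
t: 4.1
tool_pos: [0.4634, 0.197, 0.1017]
eef_rot: [0.001, 0.531, 0.848, -0.0]
contact_force: [0.5, -0.2, 0.1]
width: 0.0399
finger_force: 0.0
```

View pics/m1.png

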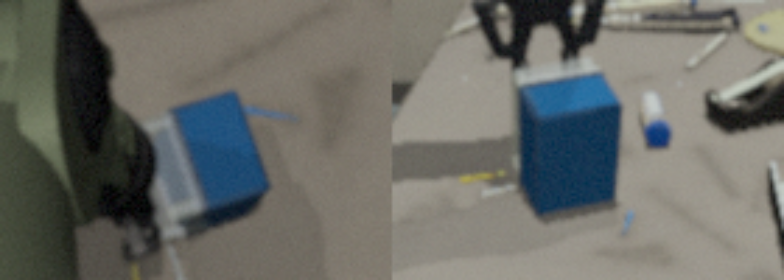

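The box has moved but shows little clear tilt (blue corner from about (270,227) to (284,223) in the top view). I'll measure the foot numerically to tell sliding from tipping.

```bash
python3 - <<'E'
from h import *
import pickle
d0=pickle.load(open("c0.pkl","rb"))
def poly(f,n):
    h=cv2.cvtColor(f,cv2.COLOR_RGB2HSV)
    m=cv2.inRange(h,(95,120,40),(120,255,255)); M=np.zeros_like(m)
    if n=="side": M[140:215,265:318]=255
    else: M[210:290,240:310]=255
    k=max(cv2.findContours(m&M,0,2)[0],key=cv2.contourArea)
    return cv2.approxPolyDP(k,2.5,True)[:,0]
for n in("side","top"):
    f1=cv2.imread(f"pics/{n[0]}1.png")[:,:,::-1].copy()
    for f in(d0[n]["frame"],f1):
        print(n)
        for p in poly(f,n): print(p,np.round(plane(d0[n],*p),3)[:2],np.round(plane(d0[n],*p,.126),3)[:2])
E
```

```text
side
[300 146] [0.472 0.498] [0.509 0.181]
[273 151] [0.381 0.452] [0.439 0.145]
[276 187] [0.433 0.177] [ 0.478 -0.064]
[282 195] [0.457 0.129] [ 0.497 -0.101]
[308 189] [0.527 0.166] [ 0.55  -0.073]
[307 156] [0.505 0.406] [0.534 0.111]
side
[304 147] [0.488 0.489] [0.52  0.173]
[276 153] [0.394 0.433] [0.449 0.131]
[276 184] [0.43  0.196] [ 0.476 -0.049]
[282 195] [0.457 0.129] [ 0.497 -0.101]
[308 190] [0.528 0.159] [ 0.551 -0.077]
[310 156] [0.515 0.406] [0.541 0.111]
top
[270 228] [0.548 0.17 ] [0.527 0.152]
[249 235] [0.525 0.22 ] [0.507 0.197]
[264 271] [0.441 0.173] [0.432 0.154]
[284 265] [0.46  0.126] [0.449 0.113]
top
[283 223] [0.563 0.14 ] [0.541 0.125]
[263 229] [0.543 0.187] [0.523 0.167]
[275 269] [0.448 0.147] [0.438 0.131]
[288 264] [0.463 0.116] [0.452 0.104]
[295 256] [0.484 0.101] [0.471 0.091]
```

The base edge stays fixed in the side view at (282,195) and (308,190), so the box is tipping. I'll keep pushing.

```bash
python3 nudge.py '-.008 0 0 0 0 0 .04;-.008 0 0 0 0 0 .04;-.008 0 0 0 0 0 .04;-.008 0 0 0 0 0 .04;-.007 0 0 0 0 0 .04;-.007 0 0 0 0 0 .04;0 0 0 0 0 0 .04;0 0 0 0 0 0 .04;0 0 0 0 0 0 .04;0 0 0 0 0 0 .04;0 0 0 0 0 0 .04'
python3 - <<'E'
from h import *
a=shot("top","pics/t2.png")["frame"][150:290,190:340]; b=shot("side","pics/s2.png")["frame"][110:250,230:380]
cv2.imwrite("pics/m2.png",cv2.resize(np.hstack([a,b]),None,fx=2.6,fy=2.6)[:,:,::-1])
E
```

```text
t: 5.12
tool_pos: [0.4822, 0.1575, 0.1012]
eef_rot: [-0.0, 0.53, 0.848, -0.0]
contact_force: [-0.1, 0.2, 0.2]
width: 0.0404
finger_force: 0.0
```

View pics/m2.png

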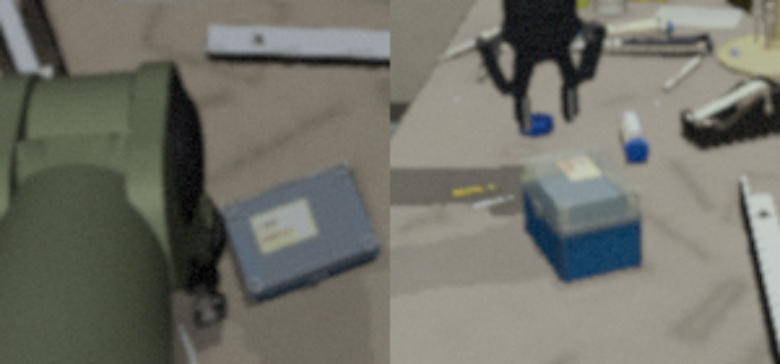

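The box has come down on its base, lid on top. Its lid corners in full top-view pixels are about (323,214), (277,229), (288,265) and (336,246).

```bash
python3 - <<'E'
from h import *
import pickle
c=pickle.load(open("c0.pkl","rb"))["top"]
q=[plane(c,u,v,.085)[:2] for u,v in((322.7,214.2),(276.9,228.8),(288.1,265.4),(336.2,247.5))]
print(np.round(q,4)); print("ctr",np.mean(q,0))
for i in range(4):
    v=q[(i+1)%4]-q[i];print(np.linalg.norm(v),np.degrees(np.arctan2(v[1],v[0])))
E
```

```text
[[0.5767 0.0408]
 [0.5333 0.1421]
 [0.4525 0.1076]
 [0.5027 0.0032]]
ctr [0.51628733 0.0734166 ]
0.11014041095487934 113.1754525836248
0.08791453512384316 -156.89295921981724
0.11580794920121162 -64.27267044431426
0.08293735690455051 26.941625198561358
```

```bash
python3 nudge.py '0 0 -.03 0 0 0 .05;0 0 -.03 0 0 0 .05;0 0 -.03 0 0 0 .05;0 0 0 0 0 -.117 .05;0 0 0 0 0 -.117 .05;0 0 0 0 0 -.117 .05;0 0 0 0 0 -.117 .05;0 0 0 0 0 -.117 .05;0 0 0 0 0 -.117 .05;0 0 0 0 0 -.117 .05;0 0 0 0 0 -.117 .05;0 0 0 0 0 -.117 .05;0 0 0 0 0 -.117 .05;.0255 -.0275 0 0 0 0 .05;.0255 -.0275 0 0 0 0 .05;.0255 -.0275 0 0 0 0 .05;0 0 0 0 0 0 .05;0 0 0 0 0 0 .05'
```

```text
t: 6.72
tool_pos: [0.4093, 0.0701, 0.1914]
eef_rot: [0.0, -0.025, 1.0, 0.0]
contact_force: [0.3, 0.2, 0.3]
width: 0.0497
finger_force: 0.0
```

```bash
python3 nudge.py '0 0 .035 0 0 0 .05;0 0 .035 0 0 0 .05;0 0 .035 0 0 0 .05;0 0 .035 0 0 0 .05;0 0 .035 0 0 0 .05;0 0 0 0 0 0 .05;0 0 0 0 0 0 .05'
python3 nudge.py '-.01 0 0 0 0 0 .05;-.01 0 0 0 0 0 .05;-.01 0 0 0 0 0 .05;-.01 0 0 0 0 0 .05;-.01 0 0 0 0 0 .05;-.01 0 0 0 0 0 .05;-.01 0 0 0 0 0 .05;-.01 0 0 0 0 0 .05;-.01 0 0 0 0 0 .05;-.01 0 0 0 0 0 .05;-.01 0 0 0 0 0 .05;-.01 0 0 0 0 0 .05;-.01 0 0 0 0 0 .05;-.01 0 0 0 0 0 .05;0 0 0 0 0 0 .05;0 0 0 0 0 0 .05'
python3 - <<'E'
from h import *
a=shot("top","pics/t3.png")["frame"][130:270,190:340]; b=shot("side","pics/s3.png")["frame"][110:250,250:400]
cv2.imwrite("pics/m3.png",cv2.resize(np.hstack([a,b]),None,fx=2.6,fy=2.6)[:,:,::-1])
E
```

```text
t: 7.3
tool_pos: [0.4092, 0.0714, 0.0152]
eef_rot: [-0.002, -0.027, 1.0, 0.0]
contact_force: [0.5, -0.1, 0.0]
width: 0.0505
finger_force: 0.0
t: 8.63
tool_pos: [0.552, 0.0783, 0.0176]
eef_rot: [0.001, -0.026, 1.0, -0.0]
contact_force: [-1.3, 0.4, -0.0]
width: 0.0501
finger_force: 0.0
```

View pics/m3.png

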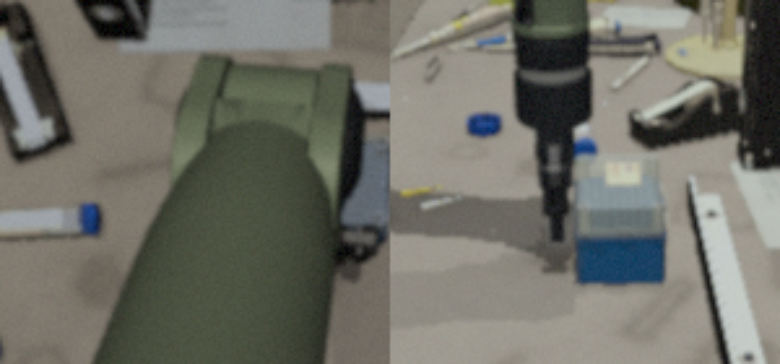

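The side view shows the box upright with its front flush on the fingers and squared to the stop. It has about 4 cm to go.

```bash
python3 nudge.py '-.009 0 0 0 0 0 .05;-.009 0 0 0 0 0 .05;-.009 0 0 0 0 0 .05;-.006 0 0 0 0 0 .05;-.003 0 0 0 0 0 .05;-.002 0 0 0 0 0 .05;0 0 0 0 0 0 .05;0 0 0 0 0 0 .05'
python3 - <<'E'
from h import *
b=shot("side","pics/s4.png")["frame"][120:240,270:420]
cv2.imwrite("pics/m4.png",cv2.resize(b,None,fx=5,fy=5,interpolation=cv2.INTER_CUBIC)[:,:,::-1])
E
```

```text
t: 9.4
tool_pos: [0.588, 0.0803, 0.0162]
eef_rot: [0.0, -0.026, 1.0, 0.0]
contact_force: [-1.2, -0.6, -0.9]
width: 0.0496
finger_force: 0.0
```

View pics/m4.png

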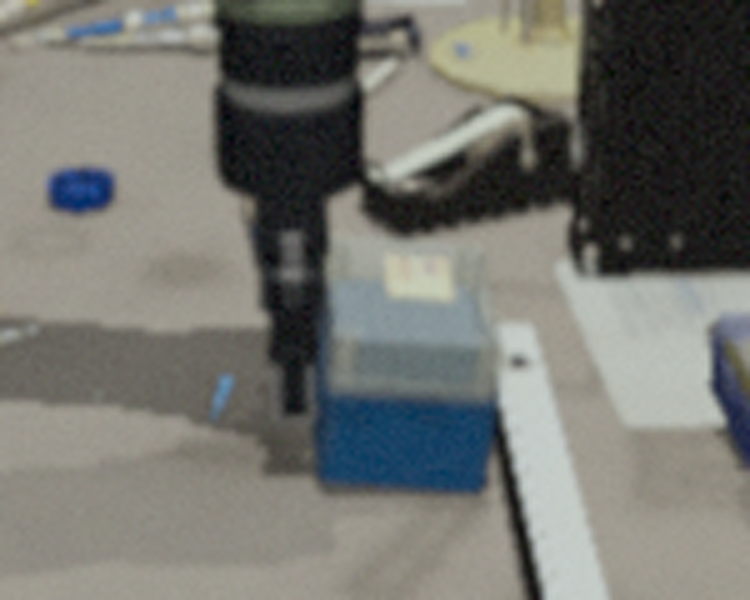

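The rear bottom corner is at crop (487,491), a few mm short of the dark strip at about (508,491). I'll creep on while watching the force.

```bash
for i in 1; do python3 nudge.py '-.002 0 0 0 0 0 .05;-.002 0 0 0 0 0 .05;-.002 0 0 0 0 0 .05;0 0 0 0 0 0 .05;0 0 0 0 0 0 .05'; done
python3 nudge.py '-.002 0 0 0 0 0 .05;-.001 0 0 0 0 0 .05;0 0 0 0 0 0 .05;0 0 0 0 0 0 .05'
```

```text
t: 9.87
tool_pos: [0.5943, 0.0806, 0.0162]
eef_rot: [0.0, -0.026, 1.0, 0.0]
contact_force: [-2.0, -1.4, -0.4]
width: 0.0497
finger_force: 0.2
t: 10.2
tool_pos: [0.5943, 0.0806, 0.0159]
eef_rot: [-0.003, -0.026, 1.0, -0.0]
contact_force: [-8.3, -1.6, 5.3]
width: 0.0501
finger_force: 0.3
```

```bash
python3 nudge.py '-.002 0 0 0 0 0 .05;0 0 0 0 0 0 .05;0 0 0 0 0 0 .05'
python3 nudge.py '.004 0 0 0 0 0 .05;.008 0 0 0 0 0 .05;.02 0 0 0 0 0 .05;.03 0 0 0 0 0 .05;.03 0 0 0 0 0 .05;0 0 -.03 0 0 0 .05;0 0 -.04 0 0 0 .05;0 0 -.04 0 0 0 .05;0 -.04 -.01 0 0 0 .05;0 -.04 0 0 0 0 .05;0 -.04 0 0 0 0 .05;0 -.04 0 0 0 0 .05;0 -.04 0 0 0 0 .05;0 -.04 0 0 0 0 .05;0 -.04 0 0 0 0 .05;0 0 0 0 0 0 .05'
python3 - <<'E'
from h import *
a=shot("top","pics/t5.png")["frame"][130:270,190:430]; b=shot("side","pics/s5.png")["frame"][130:230,290:390]
a=cv2.resize(a,None,fx=2,fy=2,interpolation=cv2.INTER_CUBIC);b=cv2.resize(b,(280,280),interpolation=cv2.INTER_CUBIC)
cv2.imwrite("pics/m5.png",np.hstack([a,b])[:,:,::-1])
E
```

```text
t: 10.45
tool_pos: [0.5942, 0.0807, 0.0155]
eef_rot: [-0.004, -0.026, 1.0, -0.0]
contact_force: [-14.0, -2.4, 6.8]
width: 0.0503
finger_force: 0.2
t: 11.78
tool_pos: [0.5238, -0.2115, 0.1372]
eef_rot: [0.002, -0.023, 1.0, -0.003]
contact_force: [0.3, 0.2, 0.4]
width: 0.0501
finger_force: 0.0
```

View pics/m5.png

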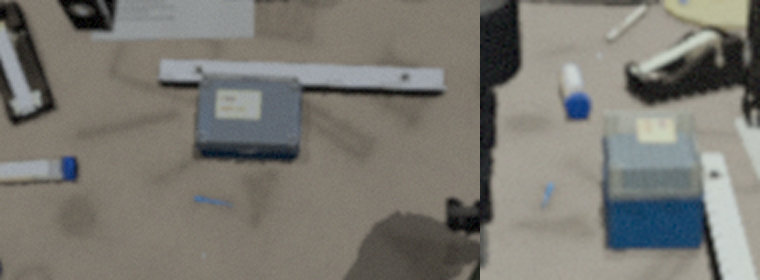

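The box lies base down against the stop and well within its length: the lid's rear edge runs about (200,77)–(300,79) in the crop, overlapping the stop. I'll check flushness numerically.

```bash
python3 - <<'E'
from h import *
c=optics.read_camera("top"); f=c["frame"]
h=cv2.cvtColor(f,cv2.COLOR_RGB2HSV)
# front lower edge: blue->bench along columns; rear edge of lid at z=.085
m=cv2.inRange(h,(95,60,25),(125,255,255)); 
F=[];T=[]
g=cv2.cvtColor(f,cv2.COLOR_RGB2GRAY).astype(float)
for u in range(295,336,4):
    v=np.where(m[190:225,u])[0]; F.append((u,190+v.max()+.5))
    col=g[160:182,u]; i=np.argmin(np.diff(col)); w=np.abs(np.diff(col))[max(i-2,0):i+3]; T.append((u,160+.5+np.average(np.arange(max(i-2,0),max(i-2,0)+len(w)),weights=w)))
for n,S,z in(("front bottom",F,0),("rear top",T,.085)):
    q=np.array([plane(c,*p,z)[:2] for p in S]); k=np.polyfit(q[:,1],q[:,0],1)
    print(n,"yaw",np.degrees(np.arctan(-k[0])),"x at y=.08",np.polyval(k,.08),np.std(q[:,0]-np.polyval(k,q[:,1])))
    print(np.round(q[[0,-1]],4))
s=[(u,v) for u,v in((220,0),) ]
S=[]
for u in list(range(274,286,3))+list(range(346,408,6)):
    col=g[164:182,u]; i=np.argmin(np.diff(col)); w=np.abs(np.diff(col))[i-2:i+3]; S.append((u,164.5+np.average(np.arange(i-2,i+3),weights=w)))
q=np.array([plane(c,*p,.028)[:2] for p in S]); k=np.polyfit(q[:,1],q[:,0],1)
print("stop yaw",np.degrees(np.arctan(-k[0])),"x at .08",np.polyval(k,.08),np.std(q[:,0]-np.polyval(k,q[:,1])))
E
```

```text
front bottom yaw 3.1169694199321483 x at y=.08 0.6052282296173128 0.00096842108579228
[[0.6046 0.1141]
 [0.6085 0.0144]]
rear top yaw 2.0885177386262592 x at y=.08 0.6868750510390675 0.0005696921938290138
[[0.6858 0.1165]
 [0.6896 0.0223]]
stop yaw 3.163249655442644 x at .08 0.6930230418205113 0.0006895815996558962
```

```bash
python3 -c "
from rig import manip, optics, telemetry
print(manip.close_job())"
```

```text
the job is handed in; nothing more can be done
None
```

I tipped the box onto its base and pushed it flush against the stop, within the stop's length and without touching the bottle, flask or tube. Its measured yaw is 3.1°, against 3.2° for the stop. The job was handed in about 12 s into the 50 s limit, and the hand-in gave no verdict.

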